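Tip a rack of freshly poured tubes onto the slope rest

ROBOT

A 7-joint arm with a two-finger parallel gripper is mounted at the origin on a cart in front of the work surface, level with it; the furniture and walls round the work are solid. World frame = base frame: x ahead of the robot, y to its left, z up, the work surface at z = 0. Lengths are in mm, angles in rad, forces in N, time in s.
With the tool pointing down it reaches from about 425 to 925 mm from the base axis. Payload 6.8 kg.
Tool frame: the origin (TCP) lies on the centre line of the jaws, within the pads' length; the fingertips stand 19 mm ahead of it and the grasp point (between the pads) is the TCP (tcp_to_tips is the distance from the TCP to the fingertips, in mm); z points along the fingers, y is the direction in which the jaws open and shut (so a half turn about z gives the same grasp; the last joint's range is limited). The gripper opens to 85 mm and grips with 20 to 120 N. Pads are 22 mm wide; open, the fingers measure 114 mm over their backs; the gripper's body (76 mm by 85 mm) begins 54 mm behind the grasp point. The pads swing forward as they close: fully open they stand 13 mm farther back than shut.
Start: joints at [1.057, 0.477, 0.022, 1.555, -0.011, 1.109, -0.083], TCP at [266.469, -620.194, 250.308] pointing down, gripper open.
Joint ranges: [-2.96, 2.96], [-0.34, 2.1], [-1.41, 1.46], [0.24, 2.44], [-1.37, 4.51], [0.17, 1.92], [-2.96, 2.96]. Speed limits (rad/s): [2.39, 2.39, 3.14, 3.14, 3.14, 3.14, 3.14].

INTERFACE

Orientations are given as a unit quaternion [w, x, y, z].
In Python, from bench import get_obs, read_camera, sign_off, boxes_of, tcp_to_tips gives the robot as it stands. The module is installed in compiled form; this text tells all that it offers.
- The arm moves only by the shell command python3 -m crank 'ROWS' [FORCE]. ROWS is JSON, a list of rows, each an object of numbers: "tx", "ty", "tz": the shift along the world's x, y, z in mm; "wx", "wy", "wz": the turn, a rotation vector about the world's x, y, z in rad; "jaw": the gripper's target within -1 to 1 (shut at 1, half-way at 0, fully open at -1). A call has 1 to 20 rows; each row shifts and turns the commanded pose from where the row before left it; what a row does not reach is not made up. A row lasts 1/12 s, in which the tool goes at most 41.7 mm and 7.16 degrees, less where a joint would pass 70% of its speed; a pose out of reach is approached as far as the arm can. A call with a gripper value outside its range is refused whole. The fingers move at their own pace and stop on an object; FORCE is the grip in N (left out, the last holds). Time passes only in rows, so rows that do not move let the fingers close. It gives the time, the measured TCP pose, the force and the opening at its end, in the units of the state.
- get_obs(): the state, without advancing time (a new reading comes with each control period).
- read_camera(name): name is "scene" or "top" or "wrist"; returns a dict with "img" (420x560x3 uint8, red, green, blue), "fx", "fy", "cx", "cy" (pixels), "pose" (4x4, takes a point from camera to world coordinates); the wrist camera has in their place "hand_eye" (4x4, takes a point from camera to tool coordinates, whose origin is the TCP and whose axes are the flange's). Camera axes: x right, y up, looking along -z (the intrinsics and any distortion apply to the point x, -y, -z); pixel columns grow to the right and rows downward; lengths in mm; the calibration is good to about 2 mm. A picture is of the moment at which its call begins: read the wrist's pose just before it. There is no depth.
- sign_off(): hands the job in, once; it reports no verdict.
Trained networks look in the newest picture that a camera, given by its name, has taken for a name from the list of things; names that differ only in an ending like _2 or _b are one class to them, and where a whole thing is asked for, a point or a joint stands for the part that bears it (a point fixed in the world has none). Each returns a list of dicts, best first, with "p" (0 to 1); they miss things now and then, are a little off and sometimes report something else, mostly with a low value. They report only what shows in the picture. A call takes as long as a camera call.
- boxes_of(camera, query): "rect" ([left, top, right, bottom] as shares, 0 to 1, of the picture: columns of its width, rows of its height, round what is visible of it).
The state is a dict: "clock": time; "qpos": joint angles; "joint_velocities": joint speeds; "joint_torque": joint torques, N m; "ee_pos": TCP position; "orientation": TCP orientation; "wrist_force": force on the tool from outside, world axes, zero at the start; "torque": the same for the moment, N m; "grip_width": finger opening in mm.
Only numpy, scipy, OpenCV 4.12 (cv2) and the standard library are available. Lean on these libraries where they do the work, as an engineer would, in place of code of your own. Each camera call takes 0.05 s, during which the arm holds its last target. There are 200 camera calls.

TASK

The agar in these stoppered tubes has to set in slopes. Push the tube rack along the bench by its foot plate, upright, until its rubber heel rail is up square against the low lip of the slope rest, then push the top of the rack over backwards so that it tips on its heel and is left leaning against the rest's rubber-sleeved bar with every tube still in its place. Only push with the fingers - never lift the rack's heel off the bench or draw out a tube - and leave the other things on the bench alone.

Things in the scene. Friction and masses are not known exactly. Their poses are not given: they have to be found in the camera images.
- rack: Loose aluminium tube rack, 0.5-0.75 kg, 153 mm front to back, 134 wide, 145 high; decks with 3 rows of 4 round holes. Origin on the bench under the middle of its tube block (x, y = -50..50, -67..67 mm); z up, x to its BACK (side with the black heel rail), y across. Starts upright before the slope rest, heel rail 40-80 mm short of the lip, up to 0.14 rad askew, 8 mm off centre.
- rack_heel (a point): Middle of the axis of the round black rubber heel rail (16 mm diameter, along y) at the rack's back bottom edge: rack frame x = 50, z = 8 mm. The rack pivots on it when pushed over backwards; its height stays 8 mm while the rack slides and tips. Past a tilt of about 40 degrees the rack goes over by itself.
- rack_foot (a point): Middle of the outer face of the upturned flange of the rack's foot plate: rack frame x = -95, z = 15 mm. The flange is 120 mm wide, z = 4 to 26 mm, and stands 45 mm in front of the tube block. Push here to slide the rack (3 to 6 N).
- rack_top (a point): Middle of the front face of the rack's upper front rail: rack frame x = -50, z = 137 mm. The rail is 134 mm wide and 16 mm high (z = 129 to 145 mm). Push here to tip the rack once its heel is at the lip (about 3 to 4 N at first); 164 mm above the bench once the rack leans on the bar.
- slope_rest: Slope rest, fixed to the bench: aluminium sheet 132 mm front to back, 212 wide, with a 9 mm high lip along its front edge and two bent-wire side frames (104 mm high, at y = -100 and 100 mm). Origin on the bench at the middle of the lip's front face; x points backwards, the way the rack is to go over; y along the lip, z up. Heel rail touching the lip: heel axis at x = -8, rack origin at x = -58 mm.
- rest_bar (a point): Middle of the axis of the rest's cross bar (black rubber sleeve, 18 mm diameter, 164 mm long, along y), 91 mm behind the lip's face and 67 mm above the bench. With its heel at the lip, the rack's back posts come to lie on it at a tilt of about 55 degrees (0.96 rad).
- test_tube_00: Loose glass culture tube with a cotton stopper standing in the rack (front row, outermost place on the rack's -y side); 26 g, 222 mm long, glass 15 mm diameter, stopper 20 mm from 176 mm up. Origin at its bottom, z along the tube; its bottom stands on the rack's base plate, 9 mm above the rack's origin.
- test_tube_03: Loose glass culture tube with a cotton stopper standing in the rack (front row, outermost place on the +y side); 26 g, 203 mm long, glass 15 mm diameter, stopper 20 mm from 152 mm up. Origin at its bottom, z along the tube; its bottom stands on the rack's base plate, 9 mm above the rack's origin.
- test_tube_04: Loose glass culture tube with a cotton stopper standing in the rack (middle row, second place from the -y side); 26 g, 192 mm long, glass 15 mm diameter, stopper 20 mm from 152 mm up. Origin at its bottom, z along the tube; its bottom stands on the rack's base plate, 9 mm above the rack's origin.
- test_tube_07: Loose glass culture tube with a cotton stopper standing in the rack (back row, second place from the +y side); 26 g, 190 mm long, glass 15 mm diameter, stopper 20 mm from 146 mm up. Origin at its bottom, z along the tube; its bottom stands on the rack's base plate, 9 mm above the rack's origin.
- test_tube_13: Loose glass culture tube with a cotton stopper standing in the rack (back row, outermost place on the -y side); 26 g, 213 mm long, glass 15 mm diameter, stopper 20 mm from 168 mm up. Origin at its bottom, z along the tube; its bottom stands on the rack's base plate, 9 mm above the rack's origin.
- test_tube_15: Loose glass culture tube with a cotton stopper standing in the rack (middle row, outermost place on the +y side); 26 g, 208 mm long, glass 15 mm diameter, stopper 20 mm from 160 mm up. Origin at its bottom, z along the tube; its bottom stands on the rack's base plate, 9 mm above the rack's origin.
- dropper_bottle: Small white dropper bottle, 29 mm diameter, 76 mm high, loose bystander; origin at the centre of its underside.
- dish_white: Single white culture dish, 92 mm diameter, 15 mm high, loose bystander; origin at the centre of its underside.
- dish_pink: Single pink culture dish, 92 mm diameter, 15 mm high, loose bystander; origin at the centre of its underside.
- dish_stack: Taped stack of three culture dishes, 95 mm diameter, 45 mm high, loose bystander; origin at the centre of its underside.
- spirit_burner: Small round glass spirit lamp with cap, 72 mm diameter, 102 mm high, loose bystander; origin at the centre of its underside.

How it is judged (in metres and radians):
On the way, in this order (a step that is already met when the one before it is completed fails the run):
1. the rack stands upright with its heel rail square against the lip of the slope rest (x of rack_heel in the frame of slope_rest above -0.014 m and angle between the y axis of rack and the y axis of slope_rest, either way round below 0.1 rad and angle between rack's own z axis and vertical below 0.1 rad), for 0.2 s.
2. the rack has gone over backwards onto the bar (angle between rack's own z axis and vertical between 0.86 and 1.06 rad and x of rack_heel in the frame of slope_rest between -0.02 and 0 m), for 0.2 s.
At the end, for the whole second after the job is handed in: The rack is at rest, leaning backwards on the bar at a tilt of 0.86 to 1.06 rad, its heel axis on the bench within 20 mm of the lip (touching: 8 mm) and within 25 mm of the middle of the lip, square to it within 0.10 rad, and all six tubes stand in their places on the rack's base (all of step 2 and angle between the y axis of rack and the y axis of slope_rest, either way round below 0.1 rad and y of rack_heel in the frame of slope_rest between -0.025 and 0.025 m and height (world z) of rack_heel below 0.016 m and x of rack_top in the frame of slope_rest above 0.02 m and z of test_tube_00 in the frame of rack between 0 and 0.03 m and z of test_tube_03 in the frame of rack between 0 and 0.03 m and z of test_tube_04 in the frame of rack between 0 and 0.03 m and z of test_tube_07 in the frame of rack between 0 and 0.03 m and z of test_tube_13 in the frame of rack between 0 and 0.03 m and z of test_tube_15 in the frame of rack between 0 and 0.03 m and linear speed of rack below 0.02 m/s and angular speed of rack below 0.1 rad/s).
It fails at once if the rack is lifted: its heel rail leaves the bench by more than 12 mm (height (world z) of rack_heel above 0.02 m).
It fails at once if a tube is drawn or thrown out of its place by more than 20 mm (z of any of test_tube_00, test_tube_03, test_tube_04, test_tube_07, test_tube_13, test_tube_15 in the frame of rack above 0.03 m).
It fails at once if the rack is tipped while its heel is not yet at the lip (angle between rack's own z axis and vertical above 0.35 rad and x of rack_heel in the frame of slope_rest below -0.025 m).
It fails at once if one of the other things on the bench is moved by more than 20 mm (distance of any of dropper_bottle, dish_white, dish_pink, dish_stack, spirit_burner from where it was at the start of the episode above 0.02 m).
It also fails if it takes over 53 s, if anything falls off the work surface, if the arm or the gripper's body presses on something with over 40 N, if the wrist force passes 120 N, or if a joint passes its speed limit or range.

## Working session

There is one attempt and no reset: what is moved stays moved. The work goes in short steps, Python scripts to look and compute and a shell command to move; the robot and the scene stay as the last step left them, time stands still between calls to the robot, and variables do not carry over. Pictures are saved under pics/ and viewed, about 8 in all and at most 12, crops included, and the job is handed in when it is done.

```bash
mkdir -p pics
python3 - <<'E'
from bench import *
import cv2, numpy as np
o=get_obs();print(o)
for n in("scene","top"):
    c=read_camera(n);cv2.imwrite(f"pics/{n}0.png",c["img"][:,:,::-1])
    print(n,c["fx"],c["fy"],c["cx"],c["cy"],np.round(c["pose"],4).tolist(),[k for k in c])
    for q in("rack","slope_rest","dropper_bottle","dish_white","dish_pink","dish_stack","spirit_burner","rest_bar","rack_heel"):
        try:print(q,[(np.round(np.array(b["rect"])*[560,420,560,420]),round(b["p"],2)) for b in boxes_of(n,q)[:2]])
        except Exception as e:print(q,e)
print(tcp_to_tips)
E
```

```text
{'clock': 0.0, 'qpos': array([ 1.05686924,  0.47777444,  0.02231277,  1.55648004, -0.01147528,
        1.10930264, -0.08310147]), 'joint_velocities': array([ 1.11324171e-03,  8.07942092e-04,  9.89534542e-06,  9.70840134e-04,
       -7.51773714e-04,  1.55787341e-03,  2.14396352e-04]), 'joint_torque': array([ 8.84221263e-04, -5.96445358e+01,  1.60784896e+00, -2.81198269e+01,
        1.23232801e-02,  9.36555531e-03,  1.33321117e-05]), 'ee_pos': array([ 266.24570304, -619.64900787,  249.33031291]), 'orientation': array([-8.81876734e-04,  9.79477650e-01,  2.01550714e-01, -2.55951185e-04]), 'wrist_force': array([ 0.60856526,  0.34715512, -0.38731771]), 'torque': array([ 0.00528677,  0.01276743, -0.02181845]), 'grip_width': 85.16926917843683}
scene 399.52476846769775 399.52476846769775 278.407952930567 209.8543110687447 [[-0.9525, 0.14, -0.2706, 226.1942], [-0.304, -0.378, 0.8745, 1073.9709], [0.0202, 0.9152, 0.4026, 622.6443], [0.0, 0.0, 0.0, 1.0]] ['img', 'fx', 'fy', 'cx', 'cy', 'pose']
rack [(array([265., 200., 315., 252.]), 0.65)]
slope_rest [(array([229., 241., 315., 298.]), 0.74), (ar
[... 564 characters left out ...]
75], [-1.0, 0.0015, 0.0037, -36.2541], [0.0039, 0.2142, 0.9768, 1674.7433], [0.0, 0.0, 0.0, 1.0]] ['img', 'fx', 'fy', 'cx', 'cy', 'pose']
rack [(array([240., 180., 291., 233.]), 0.87)]
slope_rest [(array([181., 175., 220., 245.]), 0.56)]
dropper_bottle []
dish_white [(array([137., 230., 169., 259.]), 0.85)]
dish_pink [(array([361., 214., 390., 244.]), 0.66)]
dish_stack [(array([364., 177., 397., 206.]), 0.87), (array([264., 207., 277., 218.]), 0.45)]
spirit_burner [(array([137., 150., 162., 172.]), 0.87)]
rest_bar [(array([178., 175., 218., 245.]), 0.62), (array([241., 177., 293., 234.]), 0.23)]
rack_heel [(array([238., 177., 289., 232.]), 0.84), (array([138., 152., 162., 176.]), 0.25)]
19.0
```

Run:
```python
import cv2
a=cv2.imread("pics/top0.png")[140:270,120:320];cv2.imwrite("pics/t1.png",cv2.resize(a,None,fx=4,fy=4,interpolation=cv2.INTER_CUBIC))
a=cv2.imread("pics/scene0.png")[160:340,165:365];cv2.imwrite("pics/s1.png",cv2.resize(a,(660,594),interpolation=cv2.INTER_CUBIC))
```

```text
(no output)
```

View pics/t1.png

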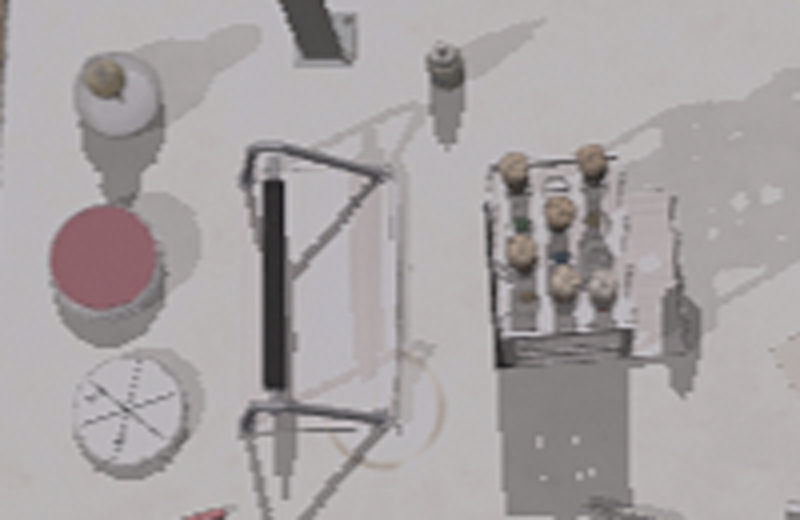

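View pics/s1.png

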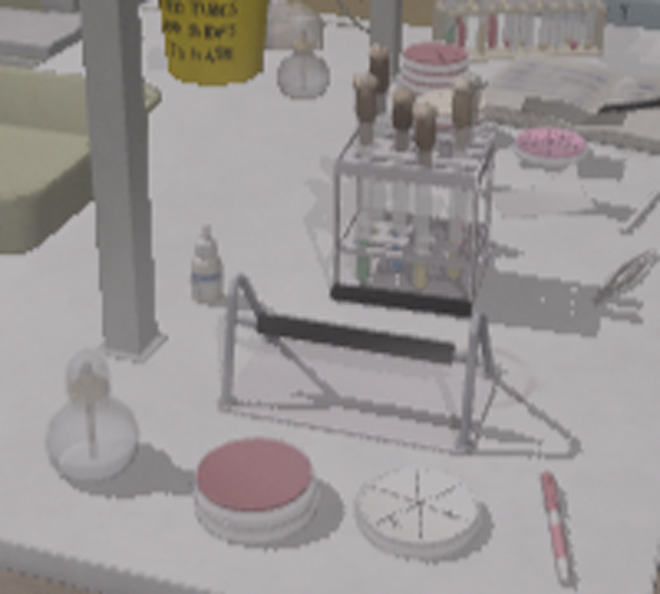

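```bash
cat > h.py <<'E'
import numpy as np
from bench import read_camera
def ray(c,u,v,z):
    d=np.array([(u-c["cx"])/c["fx"],-(v-c["cy"])/c["fy"],-1.]);P=np.array(c["pose"])
    d=P[:3,:3]@d;o=P[:3,3];return o+d*(z-o[2])/d[2]
def proj(c,X):
    P=np.linalg.inv(c["pose"]);p=P[:3,:3]@X+P[:3,3]
    return c["cx"]+c["fx"]*p[0]/-p[2], c["cy"]-c["fy"]*p[1]/-p[2]
E
python3 - <<'E'
from h import *
t=read_camera("top");s=read_camera("scene")
T=[("bar1",273,180,67),("bar2",275,388,67),("lip1",400,165,9),("lip2",400,430,9),("heel1",492,205,8),("heel2",499,365,8),("fl1",672,195,26),("fl2",690,355,26),
("dk1",617,157,145),("dk2",632,330,145),("dk3",500,345,145),("dk4",489,167,145),("post",345,60,0),("post",300,60,0),("stop",320,0,0),("drop",447,140-75,70),
("burner",120,100,30),("dishp",105,255,45),("dishw",130,410,15)]
for n,u,v,z in T: print(n,np.round(ray(t,120+u/4,140+v/4,z)))
S=[("bar1",260,322,67),("bar2",453,352,67),("heel1",333,293,8),("heel2",470,308,8),("lipA",228,405,0),("postA",105,350,0),("postB",165,345,0),("drop",205,300,0),("dk4",338,165,145),("dk3",490,180,145)]
for n,u,v,z in S: print("S",n,np.round(ray(s,165+u/3.3,160+v/3.3,z)))
E
```

```text
bar1 [593. 203.  67.]
bar2 [430. 197.  67.]
lip1 [620. 110.   9.]
lip2 [405. 105.   9.]
heel1 [587.  35.   8.]
heel2 [457.  28.   8.]
fl1 [ 591. -110.   26.]
fl2 [ 462. -123.   26.]
dk1 [592. -64. 145.]
dk2 [462. -75. 145.]
dk3 [450.  22. 145.]
dk4 [584.  31. 145.]
post [711. 157.   0.]
post [711. 195.   0.]
stop [763. 179.  -0.]
drop [686.  69.  70.]
burner [668. 334.  30.]
dishp [538. 337.  45.]
dishw [419. 318.  15.]
S bar1 [590. 205.  67.]
S bar2 [429. 197.  67.]
S heel1 [584.  40.   8.]
S heel2 [455.  24.   8.]
S lipA [608. 233.   0.]
S postA [744. 191.   0.]
S postB [698. 166.   0.]
S drop [698.  80.   0.]
S dk4 [578.  49. 145.]
S dk3 [441.  33. 145.]
```

View pics/scene0.png

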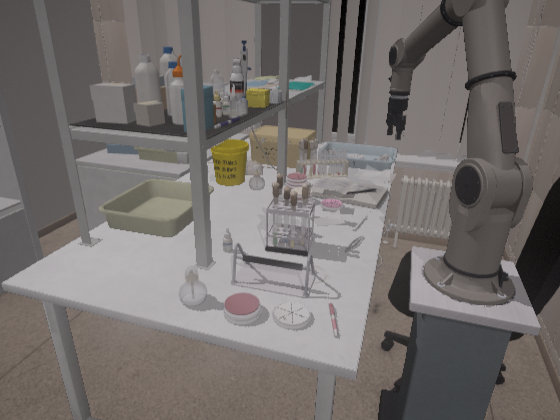

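View pics/top0.png

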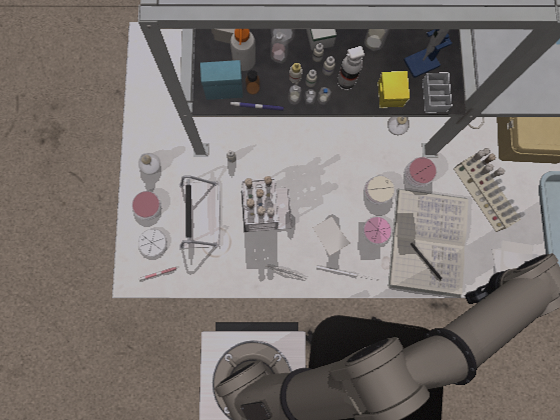

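The pictures show the rack at top px ≈(265,205) standing between the robot-side bench edge and the shelf posts, with the slope rest to its left at px ≈(200,208). The rack therefore has to be pushed along world +y. My measurements put the heel middle at ≈(521,32), the flange at ≈(530,-115) and the lip middle at ≈(513,109). Yaw is ≈0.075 for the rack and ≈0.035 for the rest.

```bash
python3 -m crank '[{"tx":13,"ty":21,"wz":0.06,"jaw":0.2},{"tx":13,"ty":21,"wz":0.06,"jaw":0.2},{"tx":13,"ty":21,"wz":0.06,"jaw":0.2},{"tx":13,"ty":21,"wz":0.06,"jaw":0.2},{"tx":13,"ty":21,"wz":0.06,"jaw":0.2},{"tx":13,"ty":21,"wz":0.06,"jaw":0.2},{"tx":13,"ty":21,"wz":0.06,"jaw":0.2},{"tx":13,"ty":21,"wz":0.06,"jaw":0.2},{"tx":13,"ty":21,"wz":0.06,"jaw":0.2},{"tx":13,"ty":21,"wz":0.06,"jaw":0.2},{"tx":13,"ty":21,"wz":0.06,"jaw":0.2},{"tx":13,"ty":21,"wz":0.06,"jaw":0.2},{"tx":13,"ty":21,"wz":0.06,"jaw":0.2},{"tx":13,"ty":21,"wz":0.06,"jaw":0.2},{"tx":13,"ty":21,"wz":0.06,"jaw":0.2},{"tx":13,"ty":21,"wz":0.06,"jaw":0.2},{"tx":13,"ty":21,"wz":0.06,"jaw":0.2},{"tx":13,"ty":21,"wz":0.06,"jaw":0.2},{"tx":13,"ty":21,"wz":0.06,"jaw":0.2},{"tx":13,"ty":21,"wz":0.06,"jaw":0.2}]' 30
cat >> h.py <<'E'
from scipy.spatial.transform import Rotation as R
def st():
    from bench import get_obs
    o=get_obs();q=o["orientation"];M=R.from_quat([q[1],q[2],q[3],q[0]]).as_matrix()
    print(round(o["clock"],2),"tcp",o["ee_pos"].round(1),"tip",(o["ee_pos"]+19*M[:,2]).round(1),"z",M[:,2].round(3),"y",M[:,1].round(3),"F",o["wrist_force"].round(1),"w",round(o["grip_width"],1),"q",o["qpos"].round(2))
    return o
E
python3 -c "from h import *;st()"
```

```text
1.1 tcp [ 266.5 -620.2  250.3] tip [ 266.5 -620.2  231.3] z [-0. -0. -1.] y [ 0.395 -0.919  0.   ] F [ 0.4 -0.5 -0.9] w 85.2 q [ 1.06  0.48  0.02  1.56 -0.01  1.11 -0.08]invalid input
```

```bash
python3 -m crank '[{"tx":13,"ty":21,"tz":0,"wx":0,"wy":0,"wz":0.06,"jaw":0.2}]'; python3 -m crank '[{"tx":13,"ty":21,"wz":0.06}]'
```

```text
clock: 1.18
ee_pos: [275.3, -602.7, 250.2]
orientation: [0.001, 0.974, 0.227, -0.002]
wrist_force: [0.0, -0.1, -0.6]
grip_width: 75.2invalid input
```

```bash
python3 -m crank '[{"tx":20,"ty":32,"tz":0,"wx":0,"wy":0,"wz":0.09,"jaw":0.2},{"tx":20,"ty":32,"tz":0,"wx":0,"wy":0,"wz":0.09,"jaw":0.2},{"tx":20,"ty":32,"tz":0,"wx":0,"wy":0,"wz":0.09,"jaw":0.2},{"tx":20,"ty":32,"tz":0,"wx":0,"wy":0,"wz":0.09,"jaw":0.2},{"tx":20,"ty":32,"tz":0,"wx":0,"wy":0,"wz":0.09,"jaw":0.2},{"tx":20,"ty":32,"tz":0,"wx":0,"wy":0,"wz":0.09,"jaw":0.2},{"tx":20,"ty":32,"tz":0,"wx":0,"wy":0,"wz":0.09,"jaw":0.2},{"tx":20,"ty":32,"tz":0,"wx":0,"wy":0,"wz":0.09,"jaw":0.2},{"tx":20,"ty":32,"tz":0,"wx":0,"wy":0,"wz":0.09,"jaw":0.2},{"tx":20,"ty":32,"tz":0,"wx":0,"wy":0,"wz":0.09,"jaw":0.2},{"tx":20,"ty":32,"tz":0,"wx":0,"wy":0,"wz":0.09,"jaw":0.2},{"tx":20,"ty":32,"tz":0,"wx":0,"wy":0,"wz":0.09,"jaw":0.2}]'
python3 -c "from h import *;st()"
```

```text
clock: 2.18
ee_pos: [520.2, -213.7, 250.7]
orientation: [0.0, 0.714, 0.7, 0.0]
wrist_force: [0.5, -0.1, -0.8]
grip_width: 34.3
2.18 tcp [ 520.2 -213.7  250.7] tip [ 520.2 -213.7  231.7] z [ 0.001 -0.    -1.   ] y [ 1.    -0.021  0.001] F [ 0.5 -0.1 -0.8] w 34.3 q [ 0.59  0.32 -0.38  1.81  0.14  1.04  0.13]
```

```bash
python3 -m crank '[{"tx":2,"ty":0,"tz":-10,"wx":0.1,"wy":0,"wz":0.01,"jaw":0.2},{"tx":2,"ty":0,"tz":-20,"wx":0.1,"wy":0,"wz":0.01,"jaw":0.2},{"tx":2,"ty":0,"tz":-25,"wx":0.1,"wy":0,"wz":0.01,"jaw":0.2},{"tx":2,"ty":5,"tz":-30,"wx":0.1,"wy":0,"wz":0.01,"jaw":0.2},{"tx":2,"ty":10,"tz":-30,"wx":0.1,"wy":0,"wz":0.015,"jaw":0.2},{"tx":0,"ty":10,"tz":-30,"wx":0.1,"wy":0,"wz":0,"jaw":0.2},{"tx":0,"ty":10,"tz":-20,"wx":0,"wy":0,"wz":0,"jaw":0.2},{"tx":0,"ty":0,"tz":0,"wx":0,"wy":0,"wz":0,"jaw":0.2}]'
python3 - <<'E'
from h import *;import cv2
st()
c=read_camera("scene")
a=c["img"][140:320,200:380,::-1];cv2.imwrite("pics/s2.png",cv2.resize(a,(600,600),interpolation=cv2.INTER_CUBIC))
c=read_camera("wrist");print(np.round(c["hand_eye"],3).tolist(),c["fx"],c["cx"],c["cy"]);cv2.imwrite("pics/w2.png",c["img"][:,:,::-1])
E
```

```text
clock: 2.85
ee_pos: [526.1, -178.8, 80.2]
orientation: [-0.216, 0.665, 0.685, 0.206]
wrist_force: [-0.6, 0.8, 0.6]
grip_width: 33.9
2.85 tcp [ 526.1 -178.8   80.2] tip [ 525.8 -167.9   64.6] z [-0.021  0.569 -0.822] y [ 1.     0.03  -0.004] F [-0.6  0.8  0.6] w 33.9 q [ 0.85  0.75 -0.5   1.76 -0.24  1.    0.61]
[[-0.0, 0.961, 0.276, 70.888], [1.0, 0.0, -0.001, 1.402], [-0.001, 0.276, -0.961, -123.615], [0.0, 0.0, 0.0, 1.0]] 333.4587374610719 279.0454938663308 211.27828997349525
```

View pics/s2.png

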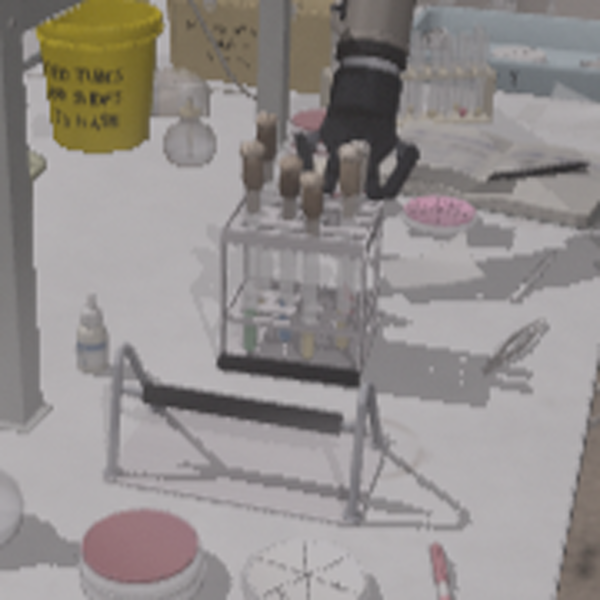

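View pics/w2.png

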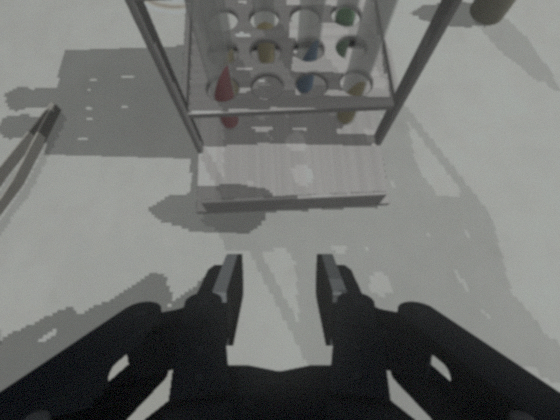

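The wrist view shows the flange at cols 197–387, rows ≈193–211, ahead of the fingertips, with the fingers centred at col 280. I'll turn those pixels into positions.

Run:
```python
from h import *
o=st();c=read_camera("wrist");q=o["orientation"];M=np.eye(4);M[:3,:3]=R.from_quat([q[1],q[2],q[3],q[0]]).as_matrix();M[:3,3]=o["ee_pos"]
c["pose"]=M@np.array(c["hand_eye"])
for u,v,z in[(201,212,4),(386,205,4),(203,203,26),(387,194,26)]:print(u,v,ray(c,u,v,z).round(1))
for u,v in[(237,257),(325,257)]:
  # tip point depth estimate: intersect plane tool z=19
  d=np.array([(u-c["cx"])/c["fx"],-(v-c["cy"])/c["fy"],-1.]);H=np.array(c["hand_eye"]);d=H[:3,:3]@d;p=H[:3,3]+d*(19-H[2,3])/d[2];print("tip tool",p.round(1))
```

```text
2.95 tcp [ 529.6 -179.7   85.6] tip [ 529.3 -169.    69.9] z [-0.015  0.565 -0.825] y [0.999 0.032 0.003] F [-0.2 -0.4  0.1] w 34.3 q [ 0.85  0.74 -0.51  1.75 -0.24  1.    0.61]
201 212 [ 474.5 -119.1    4. ]
386 205 [ 605.4 -109.7    4. ]
203 203 [ 480.7 -120.1   26. ]
387 194 [ 599.3 -110.1   26. ]
tip tool [  7.8 -17.9  19. ]
tip tool [ 7.8 22.8 19. ]
```

```bash
python3 -m crank '[{"tx":1,"ty":0,"tz":-20,"wx":0,"wy":0,"wz":0,"jaw":0.2},{"tx":1,"ty":0,"tz":-20,"wx":0,"wy":0,"wz":0,"jaw":0.2},{"tx":1,"ty":0,"tz":-8,"wx":0,"wy":0,"wz":0,"jaw":0.2},{"tx":0,"ty":0,"tz":-4,"wx":0,"wy":0,"wz":0,"jaw":0.2},{"tx":0,"ty":0,"tz":0,"wx":0,"wy":0,"wz":0,"jaw":0.2},{"tx":0,"ty":0,"tz":0,"wx":0,"wy":0,"wz":0,"jaw":0.2},{"tx":0,"ty":0,"tz":0,"wx":0,"wy":0,"wz":0,"jaw":0.2}]'
python3 -c "from h import *;st()"
```

```text
clock: 3.58
ee_pos: [533.3, -180.5, 34.7]
orientation: [-0.21, 0.665, 0.687, 0.207]
wrist_force: [0.4, 0.8, -0.4]
grip_width: 34.0
3.58 tcp [ 533.3 -180.5   34.7] tip [ 533.1 -169.8   19. ] z [-0.013  0.563 -0.826] y [1.    0.031 0.005] F [ 0.4  0.8 -0.4] w 34.0 q [ 0.83  0.82 -0.49  1.75 -0.23  0.93  0.63]
```

```bash
python3 -m crank '[{"tx":0,"ty":8,"tz":-2,"wx":0,"wy":0,"wz":0,"jaw":0.2},{"tx":0,"ty":8,"tz":-2,"wx":0,"wy":0,"wz":0,"jaw":0.2},{"tx":0,"ty":8,"tz":-1,"wx":0,"wy":0,"wz":0,"jaw":0.2},{"tx":0,"ty":6,"tz":0,"wx":0,"wy":0,"wz":0,"jaw":0.2},{"tx":0,"ty":4,"tz":0,"wx":0,"wy":0,"wz":0,"jaw":0.2},{"tx":0,"ty":4,"tz":0,"wx":0,"wy":0,"wz":0,"jaw":0.2},{"tx":0,"ty":4,"tz":0,"wx":0,"wy":0,"wz":0,"jaw":0.2},{"tx":0,"ty":4,"tz":0,"wx":0,"wy":0,"wz":0,"jaw":0.2}]'
python3 -c "from h import *;st()"
python3 -m crank '[{"tx":0,"ty":3,"tz":0,"wx":0,"wy":0,"wz":0,"jaw":0.2},{"tx":0,"ty":3,"tz":0,"wx":0,"wy":0,"wz":0,"jaw":0.2},{"tx":-0.5,"ty":3,"tz":0,"wx":0,"wy":0,"wz":0,"jaw":0.2}]'
python3 - <<'E'
from h import *;import cv2
st();c=read_camera("wrist");cv2.imwrite("pics/w3.png",c["img"][:,:,::-1])
E
```

```text
clock: 4.25
ee_pos: [532.5, -134.2, 28.3]
orientation: [-0.211, 0.665, 0.686, 0.207]
wrist_force: [-1.4, -5.3, -0.0]
grip_width: 34.2
4.25 tcp [ 532.5 -134.2   28.3] tip [ 532.3 -123.4   12.6] z [-0.014  0.564 -0.826] y [1.    0.031 0.004] F [-1.4 -5.3 -0. ] w 34.2 q [ 0.79  0.81 -0.51  1.81 -0.25  0.85  0.59]
clock: 4.5
ee_pos: [532.5, -127.0, 28.2]
orientation: [-0.209, 0.665, 0.686, 0.207]
wrist_force: [-0.8, -4.8, 1.2]
grip_width: 34.2
4.5 tcp [ 532.5 -127.    28.2] tip [ 532.2 -116.3   12.5] z [-0.012  0.562 -0.827] y [1.    0.029 0.005] F [-0.8 -4.8  1.2] w 34.2 q [ 0.79  0.8  -0.51  1.83 -0.25  0.84  0.59]
```

View pics/w3.png

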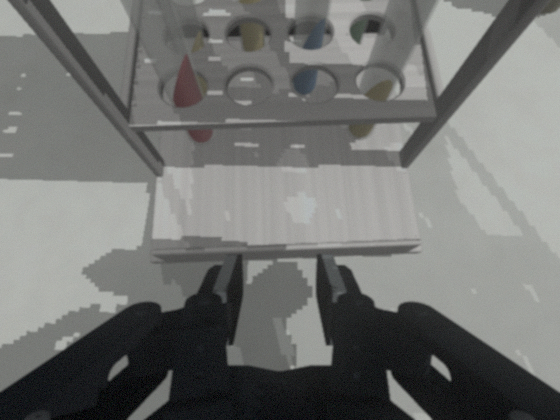

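Contact is made at about 5 N: the flange is centred on the fingers (cols 152–420, row ≈255) and nearly square. Next I push on with a slight drift to -x to centre it.

```bash
python3 -m crank '[{"tx":-0.7,"ty":4,"tz":0,"wx":0,"wy":0,"wz":0,"jaw":0.2},{"tx":-0.7,"ty":4,"tz":0,"wx":0,"wy":0,"wz":0,"jaw":0.2},{"tx":-0.7,"ty":4,"tz":0,"wx":0,"wy":0,"wz":0,"jaw":0.2},{"tx":-0.7,"ty":4,"tz":0,"wx":0,"wy":0,"wz":0,"jaw":0.2},{"tx":-0.7,"ty":4,"tz":0,"wx":0,"wy":0,"wz":0,"jaw":0.2},{"tx":-0.7,"ty":4,"tz":0,"wx":0,"wy":0,"wz":0,"jaw":0.2},{"tx":-0.7,"ty":4,"tz":0,"wx":0,"wy":0,"wz":0,"jaw":0.2},{"tx":-0.7,"ty":4,"tz":0,"wx":0,"wy":0,"wz":0,"jaw":0.2},{"tx":-0.7,"ty":4,"tz":0,"wx":0,"wy":0,"wz":0,"jaw":0.2},{"tx":-0.7,"ty":4,"tz":0,"wx":0,"wy":0,"wz":0,"jaw":0.2},{"tx":-0.7,"ty":4,"tz":0,"wx":0,"wy":0,"wz":0,"jaw":0.2}]'
python3 - <<'E'
from h import *;import cv2
st()
a=read_camera("top")["img"][150:260,160:320,::-1];cv2.imwrite("pics/t4.png",cv2.resize(a,None,fx=5,fy=5,interpolation=cv2.INTER_CUBIC))
E
```

```text
clock: 5.47
ee_pos: [524.2, -80.7, 28.3]
orientation: [-0.211, 0.665, 0.686, 0.207]
wrist_force: [0.6, -2.8, 1.0]
grip_width: 34.5
5.47 tcp [524.2 -80.7  28.3] tip [523.9 -70.   12.6] z [-0.014  0.564 -0.825] y [1.    0.031 0.004] F [ 0.6 -2.8  1. ] w 34.5 q [ 0.75  0.78 -0.54  1.89 -0.28  0.77  0.56]
```

View pics/t4.png

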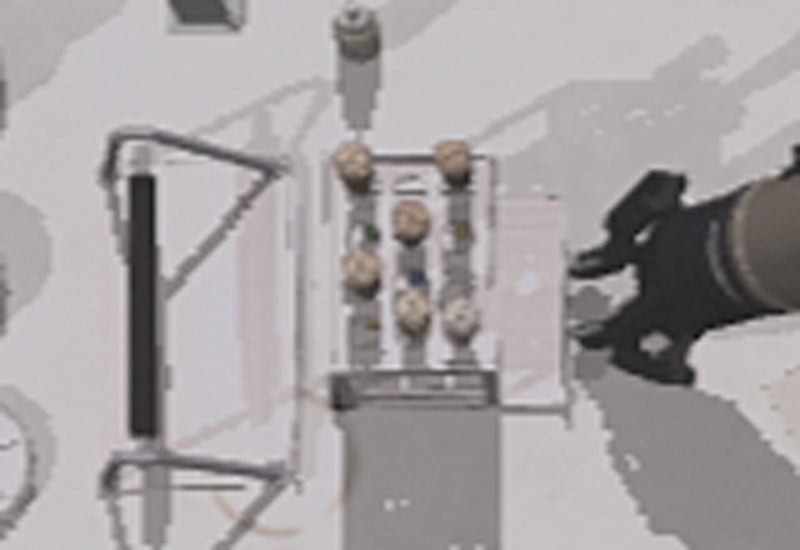

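The top view shows the rack square, about 15 mm short of the lip: crop heel edge ≈ col 330, lip ≈ col 297. I'll check its lateral position.

Run:
```python
from h import *
t=read_camera("top")
for n,u,v,z in [("bar",143,175,67),("bar",145,437,67),("lip",297,180,9),("lip",293,470,9),("dk1",328,158,145),("dk2",490,158,145),("dk3",497,373,145),("dk4",332,375,145),("fl",562,198,26),("fl",570,410,26)]:
    print(n,ray(t,160+u/5,150+v/5,z).round(1))
s=read_camera("scene");import cv2
cv2.imwrite("pics/s4.png",cv2.resize(s["img"][170:310,210:350,::-1],(560,560),interpolation=cv2.INTER_CUBIC))
```

```text
bar [593.3 202.4  67. ]
bar [428.4 195.8  67. ]
lip [604.3 111.3   9. ]
lip [415.7 110.    9. ]
dk1 [584.8  81.  145. ]
dk2 [585.  -15.4 145. ]
dk3 [455.3 -20.1 145. ]
dk4 [454.   76.4 145. ]
fl [588.6 -60.   26. ]
fl [451.6 -64.8  26. ]
```

View pics/s4.png

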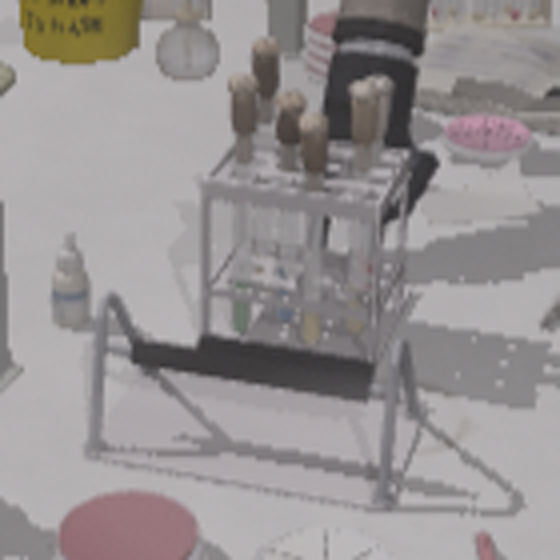

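Lateral offset is about 4 mm and the yaw matches. I'll push slowly on to the lip.

```bash
python3 -m crank '[{"tx":-0.3,"ty":3,"tz":0,"wx":0,"wy":0,"wz":0,"jaw":0.2},{"tx":-0.3,"ty":3,"tz":0,"wx":0,"wy":0,"wz":0,"jaw":0.2},{"tx":-0.3,"ty":3,"tz":0,"wx":0,"wy":0,"wz":0,"jaw":0.2},{"tx":-0.2,"ty":2,"tz":0,"wx":0,"wy":0,"wz":0,"jaw":0.2},{"tx":-0.2,"ty":2,"tz":0,"wx":0,"wy":0,"wz":0,"jaw":0.2},{"tx":0,"ty":1.5,"tz":0,"wx":0,"wy":0,"wz":0,"jaw":0.2}]'
python3 -m crank '[{"tx":0,"ty":1.5,"tz":0,"wx":0,"wy":0,"wz":0,"jaw":0.2},{"tx":0,"ty":1.5,"tz":0,"wx":0,"wy":0,"wz":0,"jaw":0.2}]'
python3 -m crank '[{"tx":0,"ty":1.5,"tz":0,"wx":0,"wy":0,"wz":0,"jaw":0.2},{"tx":0,"ty":1.5,"tz":0,"wx":0,"wy":0,"wz":0,"jaw":0.2}]'
```

```text
clock: 6.12
ee_pos: [523.1, -67.0, 28.3]
orientation: [-0.211, 0.665, 0.686, 0.207]
wrist_force: [0.6, -4.4, 1.6]
grip_width: 34.3
clock: 6.28
ee_pos: [523.1, -63.9, 28.3]
orientation: [-0.211, 0.665, 0.686, 0.207]
wrist_force: [-1.4, -5.5, 1.8]
grip_width: 34.2
clock: 6.45
ee_pos: [523.0, -60.8, 28.3]
orientation: [-0.211, 0.665, 0.686, 0.207]
wrist_force: [0.2, -7.9, 3.8]
grip_width: 34.1
```

```bash
python3 -m crank '[{"tx":0,"ty":1,"tz":0,"wx":0,"wy":0,"wz":0,"jaw":0.2},{"tx":0,"ty":1,"tz":0,"wx":0,"wy":0,"wz":0,"jaw":0.2}]'; python3 -m crank '[{"tx":0,"ty":0.5,"tz":0,"wx":0,"wy":0,"wz":0,"jaw":0.2},{"tx":0,"ty":0,"tz":0,"wx":0,"wy":0,"wz":0,"jaw":0.2},{"tx":0,"ty":0,"tz":0,"wx":0,"wy":0,"wz":0,"jaw":0.2}]'
python3 - <<'E'
from h import *;import cv2
st()
t=read_camera("top")["img"][150:260,160:320,::-1];cv2.imwrite("pics/t5.png",cv2.resize(t,None,fx=5,fy=5,interpolation=cv2.INTER_CUBIC))
E
```

```text
clock: 6.62
ee_pos: [523.2, -60.6, 28.2]
orientation: [-0.21, 0.665, 0.686, 0.206]
wrist_force: [-2.2, -13.4, 7.0]
grip_width: 34.5
clock: 6.87
ee_pos: [523.3, -60.6, 28.3]
orientation: [-0.21, 0.666, 0.686, 0.206]
wrist_force: [-1.4, -11.0, 6.5]
grip_width: 34.1
6.87 tcp [523.3 -60.6  28.3] tip [523.  -49.9  12.6] z [-0.013  0.562 -0.827] y [1.    0.029 0.004] F [ -1.4 -11.    6.5] w 34.1 q [ 0.73  0.78 -0.55  1.92 -0.29  0.74  0.54]
```

View pics/t5.png

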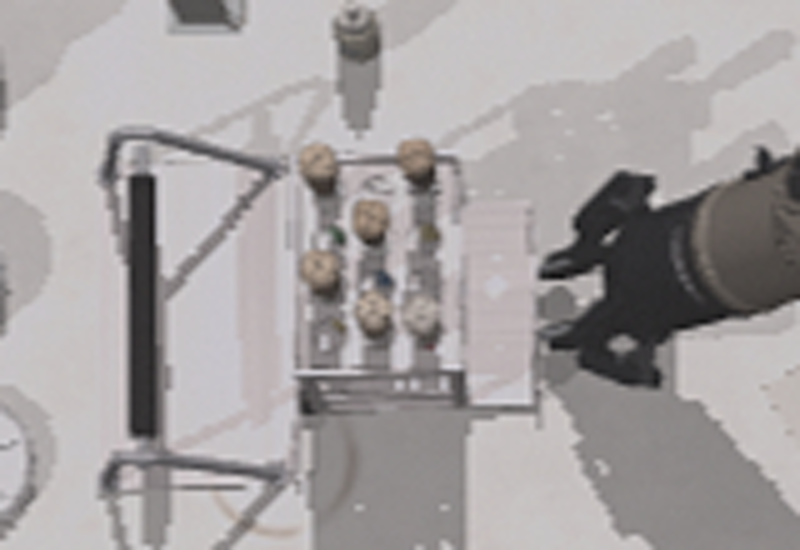

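The arm has stalled at 13 N with the heel seated against the lip (crop col ≈297) and square. I back off and rise to the top rail.

```bash
python3 -m crank '[{"tx":0,"ty":-15,"tz":0,"wx":0,"wy":0,"wz":0,"jaw":0.2},{"tx":0,"ty":-20,"tz":5,"wx":0,"wy":0,"wz":0,"jaw":0.2},{"tx":0,"ty":-10,"tz":20,"wx":0,"wy":0,"wz":0,"jaw":0.2},{"tx":0,"ty":0,"tz":30,"wx":0,"wy":0,"wz":0,"jaw":0.2},{"tx":0,"ty":0,"tz":30,"wx":0,"wy":0,"wz":0,"jaw":0.2},{"tx":-1,"ty":10,"tz":24,"wx":0,"wy":0,"wz":0,"jaw":0.2},{"tx":-1,"ty":20,"tz":9,"wx":0,"wy":0,"wz":0,"jaw":0.2},{"tx":-1,"ty":20,"tz":0,"wx":0,"wy":0,"wz":0,"jaw":0.2},{"tx":0,"ty":15,"tz":0,"wx":0,"wy":0,"wz":0,"jaw":0.2},{"tx":0,"ty":0,"tz":0,"wx":0,"wy":0,"wz":0,"jaw":0.2},{"tx":0,"ty":0,"tz":0,"wx":0,"wy":0,"wz":0,"jaw":0.2}]'
python3 - <<'E'
from h import *;import cv2
st()
c=read_camera("wrist");cv2.imwrite("pics/w6.png",c["img"][:,:,::-1])
E
```

```text
clock: 7.83
ee_pos: [518.9, -36.5, 145.6]
orientation: [-0.212, 0.664, 0.687, 0.206]
wrist_force: [-0.1, -0.6, 0.2]
grip_width: 34.4
7.83 tcp [518.9 -36.5 145.6] tip [518.6 -25.8 130. ] z [-0.018  0.565 -0.825] y [0.999 0.034 0.002] F [-0.1 -0.6  0.2] w 34.4 q [ 0.74  0.57 -0.61  1.91 -0.35  0.91  0.46]
```

View pics/w6.png

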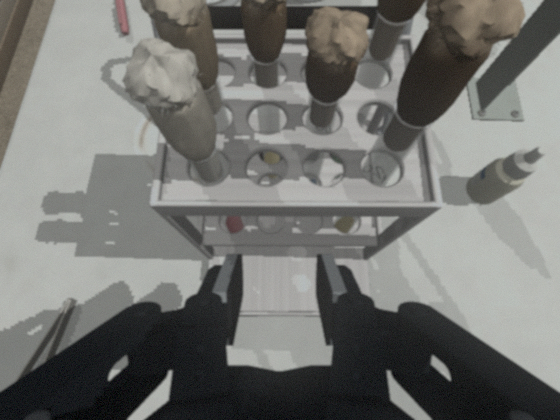

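The rail (cols 150–440, centre ≈296) lies about 7 mm to +x of the finger centre and the fingers clear the stoppers. I shift 5 mm and approach.

```bash
python3 -m crank '[{"tx":3,"ty":3,"tz":2,"wx":0,"wy":0,"wz":0,"jaw":0.2},{"tx":2,"ty":4,"tz":0,"wx":0,"wy":0,"wz":0,"jaw":0.2},{"tx":0,"ty":4,"tz":0,"wx":0,"wy":0,"wz":0,"jaw":0.2},{"tx":0,"ty":3,"tz":0,"wx":0,"wy":0,"wz":0,"jaw":0.2},{"tx":0,"ty":2,"tz":0,"wx":0,"wy":0,"wz":0,"jaw":0.2},{"tx":0,"ty":0,"tz":0,"wx":0,"wy":0,"wz":0,"jaw":0.2}]'
python3 -m crank '[{"tx":0,"ty":2,"tz":0,"wx":0,"wy":0,"wz":0,"jaw":0.2},{"tx":0,"ty":0,"tz":0,"wx":0,"wy":0,"wz":0,"jaw":0.2}]'
python3 -m crank '[{"tx":0,"ty":2,"tz":0,"wx":0,"wy":0,"wz":0,"jaw":0.2},{"tx":0,"ty":0,"tz":0,"wx":0,"wy":0,"wz":0,"jaw":0.2}]'
python3 -m crank '[{"tx":0,"ty":2,"tz":0,"wx":0,"wy":0,"wz":0,"jaw":0.2},{"tx":0,"ty":0,"tz":0,"wx":0,"wy":0,"wz":0,"jaw":0.2}]'
python3 -c "from h import *;st()"
```

```text
clock: 8.38
ee_pos: [524.8, -21.6, 148.3]
orientation: [-0.211, 0.664, 0.686, 0.207]
wrist_force: [-0.1, -0.5, -0.2]
grip_width: 34.2
clock: 8.55
ee_pos: [524.8, -19.9, 148.3]
orientation: [-0.211, 0.665, 0.686, 0.207]
wrist_force: [0.6, -0.6, -0.5]
grip_width: 33.9
clock: 8.72
ee_pos: [524.9, -17.9, 148.3]
orientation: [-0.211, 0.665, 0.686, 0.207]
wrist_force: [0.3, 0.6, 0.3]
grip_width: 33.9
clock: 8.88
ee_pos: [525.0, -16.1, 148.3]
orientation: [-0.211, 0.665, 0.686, 0.207]
wrist_force: [0.0, -0.4, 0.5]
grip_width: 34.1
8.88 tcp [525.  -16.1 148.3] tip [524.7  -5.3 132.6] z [-0.014  0.564 -0.825] y [1.    0.031 0.004] F [ 0.  -0.4  0.5] w 34.1 q [ 0.71  0.57 -0.62  1.92 -0.36  0.89  0.43]
```

```bash
python3 -m crank '[{"tx":0,"ty":2,"tz":0,"wx":0,"wy":0,"wz":0,"jaw":0.2},{"tx":0,"ty":0,"tz":0,"wx":0,"wy":0,"wz":0,"jaw":0.2}]'
python3 -m crank '[{"tx":0,"ty":2,"tz":0,"wx":0,"wy":0,"wz":0,"jaw":0.2},{"tx":0,"ty":0,"tz":0,"wx":0,"wy":0,"wz":0,"jaw":0.2}]'
```

```text
clock: 9.05
ee_pos: [525.3, -15.0, 148.4]
orientation: [-0.21, 0.665, 0.686, 0.207]
wrist_force: [-0.8, -4.6, 1.9]
grip_width: 34.2
clock: 9.22
ee_pos: [525.6, -13.1, 148.6]
orientation: [-0.21, 0.665, 0.686, 0.207]
wrist_force: [0.1, -6.0, 3.4]
grip_width: 34.3
```

```bash
python3 -m crank '[{"tx":0,"ty":4,"tz":3,"wx":0,"wy":0,"wz":0,"jaw":0.2},{"tx":-0.3,"ty":4,"tz":3,"wx":0,"wy":0,"wz":0,"jaw":0.2},{"tx":0,"ty":4,"tz":2.4,"wx":0,"wy":0,"wz":0,"jaw":0.2},{"tx":-0.3,"ty":4,"tz":2.4,"wx":0,"wy":0,"wz":0,"jaw":0.2},{"tx":0,"ty":4.3,"tz":2.4,"wx":0,"wy":0,"wz":0,"jaw":0.2},{"tx":-0.3,"ty":4.3,"tz":2,"wx":0,"wy":0,"wz":0,"jaw":0.2},{"tx":0,"ty":4.3,"tz":2,"wx":0,"wy":0,"wz":0,"jaw":0.2},{"tx":-0.3,"ty":4.3,"tz":2,"wx":0,"wy":0,"wz":0,"jaw":0.2}]'
python3 - <<'E'
from h import *;import cv2
st()
a=read_camera("wrist")["img"];b=read_camera("scene")["img"][150:290,220:360]
cv2.imwrite("pics/m7.png",np.hstack([cv2.resize(a,(440,330)),cv2.resize(b,(330,330))])[:,:,::-1])
E
```

```text
clock: 9.88
ee_pos: [524.1, 21.6, 168.1]
orientation: [-0.211, 0.665, 0.686, 0.207]
wrist_force: [1.2, -2.9, 2.8]
grip_width: 34.4
9.88 tcp [524.1  21.6 168.1] tip [523.8  32.3 152.5] z [-0.014  0.565 -0.825] y [1.    0.031 0.004] F [ 1.2 -2.9  2.8] w 34.4 q [ 0.67  0.53 -0.64  1.94 -0.38  0.88  0.38]
```

View pics/m7.png

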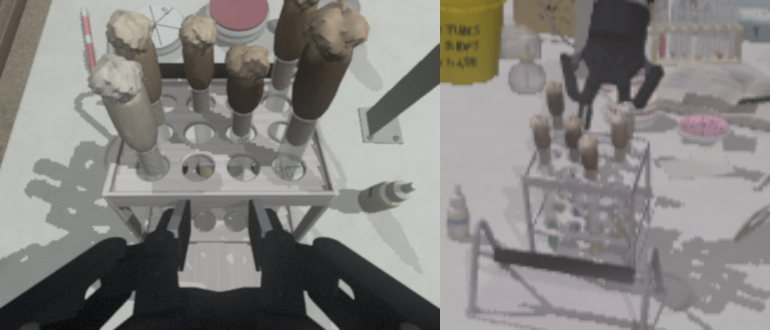

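The fingertips press on the rail's face and the rack tips cleanly, at about 15°. I carry on along the arc.

```bash
python3 -m crank '[{"tx":-0.2,"ty":4.5,"tz":1.6,"wx":0,"wy":0,"wz":0,"jaw":0.2},{"tx":-0.2,"ty":4.5,"tz":1.6,"wx":0,"wy":0,"wz":0,"jaw":0.2},{"tx":-0.2,"ty":4.5,"tz":1.6,"wx":0,"wy":0,"wz":0,"jaw":0.2},{"tx":-0.2,"ty":4.5,"tz":1.3,"wx":0,"wy":0,"wz":0,"jaw":0.2},{"tx":-0.2,"ty":4.5,"tz":1.3,"wx":0,"wy":0,"wz":0,"jaw":0.2},{"tx":-0.2,"ty":4.5,"tz":1.2,"wx":0,"wy":0,"wz":0,"jaw":0.2},{"tx":-0.2,"ty":4.5,"tz":0.9,"wx":0,"wy":0,"wz":0,"jaw":0.2},{"tx":-0.2,"ty":4.5,"tz":0.8,"wx":0,"wy":0,"wz":0,"jaw":0.2},{"tx":-0.2,"ty":4.5,"tz":0.8,"wx":0,"wy":0,"wz":0,"jaw":0.2}]'
python3 -m crank '[{"tx":-0.2,"ty":4,"tz":0.5,"wx":0,"wy":0,"wz":0,"jaw":0.2},{"tx":-0.2,"ty":4,"tz":0.5,"wx":0,"wy":0,"wz":0,"jaw":0.2},{"tx":-0.2,"ty":4,"tz":0.3,"wx":0,"wy":0,"wz":0,"jaw":0.2}]'
```

```text
clock: 10.73
ee_pos: [521.6, 62.2, 178.5]
orientation: [-0.211, 0.665, 0.686, 0.207]
wrist_force: [1.3, -1.2, 1.0]
grip_width: 34.4
clock: 10.98
ee_pos: [520.9, 74.0, 179.7]
orientation: [-0.211, 0.665, 0.686, 0.207]
wrist_force: [0.5, -0.9, 0.4]
grip_width: 34.1
```

```bash
python3 -m crank '[{"tx":-0.2,"ty":3,"tz":0.2,"wx":0,"wy":0,"wz":0,"jaw":0.2},{"tx":0,"ty":3,"tz":0,"wx":0,"wy":0,"wz":0,"jaw":0.2},{"tx":-0.2,"ty":3,"tz":0,"wx":0,"wy":0,"wz":0,"jaw":0.2},{"tx":0,"ty":3,"tz":0,"wx":0,"wy":0,"wz":0,"jaw":0.2},{"tx":-0.2,"ty":3,"tz":0,"wx":0,"wy":0,"wz":0,"jaw":0.2},{"tx":0,"ty":3,"tz":0,"wx":0,"wy":0,"wz":0,"jaw":0.2},{"tx":0,"ty":0,"tz":0,"wx":0,"wy":0,"wz":0,"jaw":0.2},{"tx":0,"ty":0,"tz":0,"wx":0,"wy":0,"wz":0,"jaw":0.2},{"tx":0,"ty":0,"tz":0,"wx":0,"wy":0,"wz":0,"jaw":0.2}]'
python3 - <<'E'
from h import *;import cv2
a=read_camera("wrist")["img"];b=read_camera("scene")["img"][150:290,220:360]
cv2.imwrite("pics/m8.png",np.hstack([cv2.resize(a,(440,330)),cv2.resize(b,(330,330))])[:,:,::-1])
E
```

```text
clock: 11.73
ee_pos: [520.8, 91.4, 180.1]
orientation: [-0.211, 0.665, 0.686, 0.207]
wrist_force: [0.1, 0.5, 0.5]
grip_width: 34.2
```

My picture budget is used up. The force has dropped to zero, so I back the arm off and check numerically by projecting the expected leaning model against the detected boxes.

```bash
python3 -m crank '[{"tx":0,"ty":-15,"tz":10,"wx":0,"wy":0,"wz":0,"jaw":0.2},{"tx":0,"ty":-30,"tz":10,"wx":0,"wy":0,"wz":0,"jaw":0.2},{"tx":0,"ty":-35,"tz":10,"wx":0,"wy":0,"wz":0,"jaw":0.2},{"tx":0,"ty":-35,"tz":10,"wx":0,"wy":0,"wz":0,"jaw":0.2},{"tx":0,"ty":-35,"tz":10,"wx":0,"wy":0,"wz":0,"jaw":0.2},{"tx":0,"ty":-35,"tz":0,"wx":0,"wy":0,"wz":0,"jaw":0.2},{"tx":0,"ty":0,"tz":0,"wx":0,"wy":0,"wz":0,"jaw":0.2}]'
python3 - <<'E'
from h import *
from bench import boxes_of
Y=0.037
def model(th,hx=520,hy=103,yaw=Y):
    B=np.array([-np.sin(yaw),np.cos(yaw),0]);A=np.array([np.cos(yaw),np.sin(yaw),0]);Z=np.array([0,0,1.]);h=np.array([hx,hy,8.])
    def f(x,y,z):
        dx,dz=x-50,z-8
        return h+A*(-y)+B*(dx*np.cos(th)+dz*np.sin(th))+Z*(-dx*np.sin(th)+dz*np.cos(th))
    return f
tubes={"00":(-33,-50,231),"03":(-33,50,212),"04":(0,-17,201),"07":(33,17,199),"13":(33,-50,222),"15":(0,50,217)}
for n in("top","scene"):
    c=read_camera(n)
    for q in["rack","rack_top","rack_foot","rack_heel","slope_rest","dropper_bottle","dish_white","dish_stack","spirit_burner","test_tube_00"]:
        print(n,q,[((np.array(b["rect"])*[560,420,560,420]).round().astype(int).tolist(),round(b["p"],2)) for b in boxes_of(n,q)[:7]])
    for th in(0.7,.96,1.2):
        f=model(th);P=np.array([proj(c,f(x,y,z)) for x in(-50,50) for y in(-67,67) for z in(0,145)]+[proj(c,f(-95,y,z)) for y in(-60,60) for z in(4,26)])
        print("model",th,P.min(0).round(),P.max(0).round(),{k:np.round(proj(c,f(x,y,z-20))).astype(int).tolist() for k,(x,y,z) in tubes.items()})
E
```

```text
clock: 12.42
ee_pos: [521.6, -102.8, 229.5]
orientation: [-0.208, 0.669, 0.683, 0.207]
wrist_force: [0.3, -1.5, -0.0]
grip_width: 34.1
top rack [([184, 183, 248, 235], 0.98)]
top rack_top [([184, 180, 247, 232], 0.73), ([181, 181, 218, 247], 0.44)]
top rack_foot [([185, 182, 249, 232], 0.77)]
top rack_heel []
top slope_rest [([178, 172, 215, 247], 0.73)]
top dropper_bottle [([227, 151, 237, 162], 0.63)]
top dish_white [([135, 229, 171, 257], 0.72)]
top dish_stack []
top spirit_burner [([168, 206, 213, 216], 0.66), ([137, 151, 158, 175], 0.59)]
top test_tube_00 [([168, 206, 214, 216], 0.73), ([173, 212, 235, 223], 0.66), ([171, 214, 172, 220], 0.66), ([166, 186, 235, 197], 0.53), ([171, 193, 220, 206], 0.53), ([162, 185, 220, 200], 0.48)]
model 0.7 [189. 178.] [257. 233.] {'00': [192, 181], '03': [197, 217], '04': [192, 196], '07': [185, 209], '13': [179, 186], '15': [188, 218]}
model 0.96 [183. 180.] [248. 232.] {'00': [175, 184], '03': [181, 219], '04': [179, 198], '07': [175, 212], '13': [168, 189], '15': [174, 220]}
model 1.2 [179. 181.] [237. 232.] {'00': [163, 187], '03': [169, 
[... 436 characters left out ...]
]
scene dish_stack [([324, 197, 344, 208], 0.71), ([247, 208, 311, 265], 0.63)]
scene spirit_burner [([179, 263, 206, 304], 0.95)]
scene test_tube_00 [([230, 245, 315, 298], 0.58), ([246, 220, 270, 229], 0.57), ([262, 230, 281, 245], 0.49), ([279, 225, 291, 236], 0.38)]
model 0.7 [247. 208.] [309. 267.] {'00': [256, 203], '03': [294, 211], '04': [267, 221], '07': [277, 235], '13': [250, 227], '15': [291, 222]}
model 0.96 [244. 211.] [307. 266.] {'00': [249, 220], '03': [289, 226], '04': [262, 236], '07': [273, 251], '13': [246, 246], '15': [287, 239]}
model 1.2 [243. 211.] [306. 275.] {'00': [244, 239], '03': [285, 244], '04': [259, 252], '07': [270, 267], '13': [242, 264], '15': [283, 257]}
```

The detected rack box (top cols 184–248) matches the 0.96 rad model (183–248) and not the 0.7 or 1.2 rad ones. Six tube boxes are found, and the bystanders detected (bottle, white dish, burner) are where they were. I hand the job in.

```bash
python3 -m crank '[{"tx":0,"ty":0,"tz":0,"wx":0,"wy":0,"wz":0,"jaw":0.2},{"tx":0,"ty":0,"tz":0,"wx":0,"wy":0,"wz":0,"jaw":0.2}]'; python3 -c "
from bench import *
print(sign_off())"
```

```text
clock: 13.68
ee_pos: [520.8, -93.5, 230.1]
orientation: [-0.211, 0.665, 0.686, 0.207]
wrist_force: [0.0, -0.6, -0.5]
grip_width: 34.0
the job is handed in; nothing more can be done
None
```

I pushed the rack by its foot flange until the heel rail sat square against the lip. The arm stalled there at about 13 N. I then pushed the top rail back along its arc about the heel until the rack went over onto the bar, and handed the job in at about 14 s; no verdict is reported.

**Tilt and position:** The detected rack box in the top camera (columns 184–248) fits the 55° leaning model (183–248) and not the 40° or 69° ones. It puts the rack within about 10 mm of the middle of the lip. The scene box agrees roughly, to about 6 px.

**Tubes:** Six tube boxes were found in the top view, at about the expected places. I did not measure each tube's seating depth.

**Other things on the bench:** The dropper bottle, white dish and spirit burner had not visibly moved. The pink dish was not checked again. The stack was not found in the top view, and its scene detections were probably other things, so its position is unconfirmed; the arm came nowhere near either.

**Checks that failed or disagreed:**
- The final picture could not be viewed because the 12-picture limit was reached, so the last checks are numeric only.
- The wrist camera placed the rack about 5–10 mm further to +x than the top camera did. Either reading is within the 25 mm tolerance.

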